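# Work the dial brake of the rotation stage on the optical table

### The arm

A 7-joint arm with a two-finger parallel gripper is mounted at the origin on the work surface. World frame = base frame: x ahead of the robot, y to its left, z up, the work surface at z = 0. Lengths are in m, angles in rad, forces in N, time in s.
With the tool pointing down it reaches from about 0.425 to 0.875 m from the base axis. Payload 4.7 kg.
Tool frame: the origin (TCP) lies at the very end of the fingers, on their centre line; the grasp point (between the pads) lies 19 mm behind it; z points along the fingers, y is the line along which they close (so a half turn about z gives the same grasp; the last joint's range is limited). The gripper opens to 87 mm and grips with 3 to 60 N. Pads are 19 mm wide; open, the fingers measure 117 mm over their backs; the gripper's body (75 mm by 190 mm) begins 51 mm behind the grasp point.
Start: joints at [1.147, 0.321, -0.07, 1.45, 0.023, 1.371, -0.057], TCP at [0.276, -0.589, 0.223] pointing down, gripper open.
Joint ranges: [-2.86, 2.86], [-0.3, 2.09], [-1.38, 1.24], [0.06, 2.45], [-1.56, 4.7], [0.09, 2.05], [-2.69, 2.69]. Speed limits (rad/s): [2.57, 2.57, 3.14, 3.14, 3.14, 3.14, 3.14].

### API

Orientations are given as a rotation vector (axis times angle).
In Python, from bench import ctrl, imaging, ticket gives the robot as it stands.
- The arm moves only by the tool jog_arm, never from a script. Its argument "rows" is text: rows parted by semicolons, each of 7 numbers parted by spaces: the shift along the tool's x, y, z in cm, then the turn, a rotation vector about the tool's x, y, z in rad, then the closure, from -1 (fully open) to 1 (shut), so that 0 is half open. A call has 1 to 5 rows; each row shifts and turns the commanded pose from where the row before left it, along the tool's axes as they then stand; what a row does not reach is not made up. A row lasts 1/8 s, in which the tool goes at most 62.5 mm and 10.7 degrees, less where a joint would pass 70% of its speed; a pose out of reach is approached as far as the arm can. A call with a gripper value outside its range is refused whole. The fingers move at their own pace and stop on an object; "force" is the grip in N (left out, the last holds). Time passes only in rows, so rows that do not move let the fingers close. It gives the time, the measured TCP pose, the force, the opening and the grip force at its end, in the units of the state.
- ctrl.get_state(): the state, without advancing time (a new reading comes with each control period).
- imaging.get_image(name): name is "side" or "top"; returns a dict with "img" (400x640x3 uint8, blue, green, red), "vertical_fov" (degrees; the focal length in pixels is half the picture's height over the tangent of half this angle, whatever the lens; pixels are square), "cx", "cy" (the principal point, pixels), "k1" (the pictures are not rectified: a ray, as slopes to the right and down, at radius r is drawn at 1 + k1 r^2 times it, then the intrinsics apply), "origin" and "orientation" of the camera in the world. Camera axes: x right, y down, z forward; pixel columns grow to the right and rows downward; lengths in m; the calibration is good to about 2 mm. A picture is of the moment at which its call begins. There is no depth.
- ticket.close_job(): hands the job in; it is judged then, once.
The state is a dict: "time": time; "joint_positions": joint angles; "qd": joint speeds; "joint_torque": joint torques, N m; "position": TCP position; "tool_rot": TCP orientation; "ft_force": force on the tool from outside, world axes, zero at the start; "torque": the same for the moment, N m; "grip_width": opening from 0.0 (shut) to 1.0 (fully open); "grip_force": force on a finger pad.
Only numpy, scipy, OpenCV 4.12 (cv2) and the standard library are available. Lean on these libraries where they do the work, as an engineer would, in place of code of your own. Each camera call takes 0.05 s, during which the arm holds its last target. There are 200 camera calls.

### The job

Check the brake of the rotation stage: swing its lever round by the upright handle, away from the off stop, all the way to its third and last notch, and let go so that the ratchet holds it. Then press the release button on the same stage and keep it down until the lever has sprung back to off, then let the button up and leave it all there. Do not press the similar button on the shutter controller box.

Things in the scene. Friction and masses are not known exactly. Their poses are not given: they have to be found in the camera images.
- brake: rotation stage with dial brake, fixed: black base plate 170 x 130 x 12 mm, aluminium graduated dial 100 mm across (top 40 mm up), over it a flat steel lever turning about the dial's upright axis, with a steel disc 92 mm across and 3 rim teeth (top 62, bolt 69 mm up). Origin: on the dial's axis at the table. x axis: from the dial's axis to the release button (within 0.4 rad of world x); z up
- lever_knob (a point): centre of the top of the lever's upright round black handle: 22 mm in diameter, 50 to 105 mm above the table, 120 mm from the dial's axis. The lever's flat bar (16 mm wide, 56 to 62 mm up) joins it to the axis, so the handle is free to be gripped or pushed from 65 to 105 mm up
- lever (a joint): lever angle, rad, counterclockwise from above. 0 = off, at a stop; at q the handle lies at direction pi - 0.49 + q in the brake's frame. Notches 0.26, 0.52, 0.78 (last), end stop 1.0. Let go between 0.80 and 1.0 it drops back to 0.78 and stays. A spring pulls it to off (2 N at the handle at 0, 5 N at 0.78; teeth add about 1 N). With the button down it swings to 0 within 1 s
- release_top (a point): centre of the top of the brake's release button: plain steel plunger 24 mm in diameter, 68 mm from the dial's axis along the brake's +x (the side away from the lever's handle), top 85 mm above the table when up
- release (a joint): travel of the release button, m: 0 is up, grows as it is pressed straight down, 0.007 is fully down. About 5 mm frees the lever; fully down takes about 6 N, and it springs up again; let up too soon, it catches the lever at an earlier notch. It also dips and pops up by itself by 4 to 5 mm as each tooth of the lever passes
- shutter_key (a joint): travel of the button to be left alone, m: 0 up, 0.006 fully down. A low plain steel button 24 mm in diameter in a black collar, on top of the grey shutter controller box (110 x 90 x 45 mm, button top 63 mm above the table), about 0.2 to 0.4 m to the left or right of the brake
Things that resemble listed ones, but are neither listed nor needed, are in the scene too. Leave any turquoise or yellow look-alike of the brake alone.

How it is judged:
By the outcome, as a careful person would: the job done as asked, in the order asked, and still so for the second after the job is handed in, with the robot touching nothing.
It also fails if it takes over 42 s, if anything falls off the work surface, if the arm or the gripper's body presses on something with over 40 N, if the wrist force passes 120 N, or if a joint passes its speed limit or range.

## Working session

There is one attempt and no reset: what is moved stays moved. The work goes in short steps, Python scripts to look and compute and a tool call to move; the robot and the scene stay as the last step left them, time stands still between calls to the robot, and variables do not carry over. Pictures are saved under pics/ and viewed, at most 10 in all, crops included, and the job is handed in when it is done.

Besides the shell and the picture viewer there is one more tool, called after "Call:" by a JSON object that holds its "api" and its "payload", one argument or row to a line. jog_arm: Moves the arm, as the interface text tells. Its arguments: {"type":"object","properties":{"rows":{"type":"string"},"force":{"type":"number"}},"required":["rows"]}

```bash
mkdir -p pics; cat > h.py <<'E'
import numpy as np, cv2, pickle
from scipy.spatial.transform import Rotation as R
from bench import ctrl, imaging, ticket
def K(d):
    f=200/np.tan(np.radians(d["vertical_fov"])/2); return np.array([[f,0,d["cx"]],[0,f,d["cy"]],[0,0,1.]])
def rot(d):
    o=np.array(d["orientation"],float); return o if o.shape==(3,3) else R.from_rotvec(o).as_matrix()
def ray(d,u,v):
    s=cv2.undistortPoints(np.array([[[u,v]]],float),K(d),np.array([d["k1"],0,0,0.]))[0,0]
    return np.array(d["origin"]),rot(d)@np.array([s[0],s[1],1])
def at(d,u,v,z):
    o,r=ray(d,u,v); return o+r*(z-o[2])/r[2]
def proj(d,p):
    Rm=rot(d); rv=cv2.Rodrigues(Rm.T)[0]; return cv2.projectPoints(np.array(p,float).reshape(-1,1,3),rv,-Rm.T@np.array(d["origin"]),K(d),np.array([d["k1"],0,0,0.]))[0][:,0]
def snap(n,f):
    d=imaging.get_image(n); pickle.dump(d,open(f"pics/{f}.pkl","wb")); cv2.imwrite(f"pics/{f}.png",d["img"]); return d
def load(f): return pickle.load(open(f"pics/{f}.pkl","rb"))
E
python3 - <<'E'
from h import *
for n in("side","top"):
    d=snap(n,n+"0"); print({k:v for k,v in d.items() if k!="img"})
print(ctrl.get_state())
E
```

```text
{'vertical_fov': 56.26668358519792, 'cx': 315.65327380004203, 'cy': 197.42577025424777, 'k1': 0.003718688531158989, 'origin': array([0.34101508, 0.58600463, 0.6926522 ]), 'orientation': array([-0.257496  ,  2.82133131, -1.2280325 ])}
{'vertical_fov': 53.12112024521093, 'cx': 325.0441109888409, 'cy': 195.68831964101216, 'k1': -0.09307029651292743, 'origin': array([ 0.35340731, -0.023732  ,  0.9931764 ]), 'orientation': array([-2.17962985,  2.17306285, -0.1046315 ])}
{'time': 0.1, 'joint_positions': array([ 1.14710569,  0.32174123, -0.07010764,  1.45154697,  0.02259034,
        1.37082551, -0.05689897]), 'qd': array([-0.00055161, -0.00195938,  0.00019066, -0.00308315, -0.0004093 ,
       -0.00103869,  0.00034465]), 'joint_torque': array([ 5.37917531e-04, -4.92570591e+01, -4.05446347e-01, -3.13397670e+01,
       -6.41680718e-02,  3.95071541e-02,  4.52867482e-05]), 'position': array([ 0.27531904, -0.58825628,  0.22157907]), 'tool_rot': array([-3.06497718e+00, -6.81912286e-01,  7.09935517e-04]), 'ft_force': array([ 0.42177393,  0.56730501, -0.50187867]), 'torque': array([-0.02441917, -0.0365139 , -0.0138688 ]), 'grip_force': 0.0, 'grip_width': 1.0016868449344085}
```

View pics/top0.png

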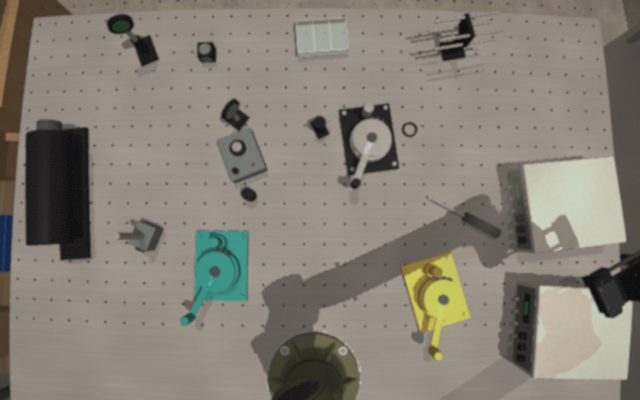

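View pics/side0.png

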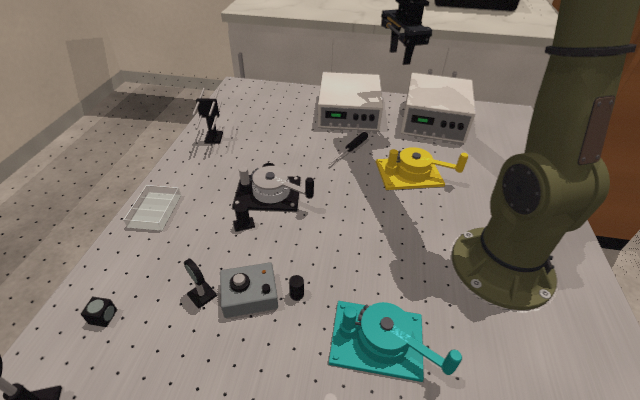

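The top picture shows the black brake with its dial axis near (372,137), handle near (355,184) and button near (368,108). The shutter box is at (240,153). I'll enlarge both views of the brake.

```bash
python3 - <<'E'
from h import *
a=load("top0")["img"][95:195,330:410]; b=load("side0")["img"][155:235,225:325]
a=cv2.resize(a,None,fx=5,fy=5,interpolation=3); b=cv2.resize(b,(400,320),interpolation=3)
c=np.zeros((500,800,3),np.uint8); c[:,:400]=a; c[:320,400:]=b; cv2.imwrite("pics/c0.png",c)
E
```

```text
(no output)
```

View pics/c0.png

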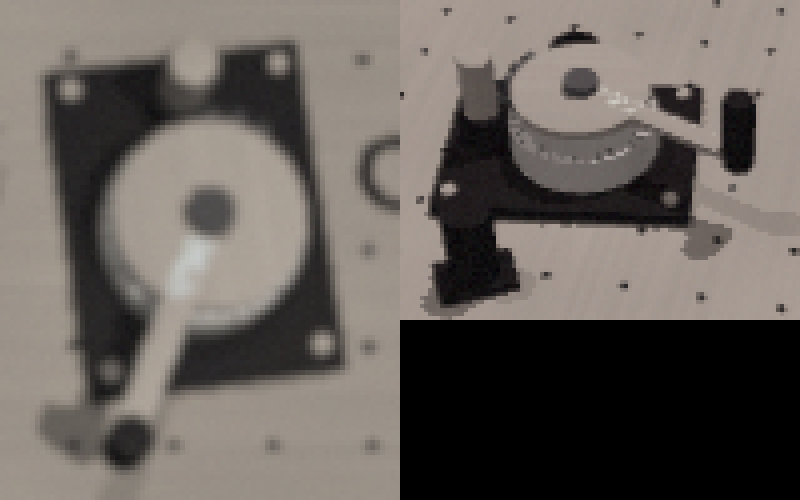

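Crop: in the top picture the bolt is at (371.8,137.2), button top (368.6,107.6), knob top (356,183.3). In the side picture the bolt is at (270,175), button top (243.8,168.8), knob top (309.5,179). A black post stands near (319,126) in the top picture.

```bash
python3 - <<'E'
from h import *
t=load("top0"); s=load("side0")
P={}
for n,a,b,z in(("bolt",(371.8,137.2),(270,175),.069),("btn",(368.6,107.6),(243.8,168.8),.085),("knob",(356,183.3),(309.5,179),.105)):
    p,q=at(t,*a,z),at(s,*b,z); P[n]=(p+q)/2; print(n,p.round(4),q.round(4))
    o1,r1=ray(t,*a);o2,r2=ray(s,*b); l=np.linalg.lstsq(np.c_[r1,-r2],o2-o1,rcond=None)[0]; print((o1+r1*l[0]).round(4),(o2+r2*l[1]).round(4))
for n in("btn","knob"):
    v=(P[n]-P["bolt"])[:2]; print(n,np.hypot(*v),np.arctan2(v[1],v[0]))
v=P["btn"]-P["bolt"]; y=np.arctan2(v[1],v[0])
for q in(0,.78): print(q,P["bolt"][:2]+.12*np.array([np.cos(y+np.pi-.49+q),np.sin(y+np.pi-.49+q)]))
print("post",at(t,319,120,.05),at(t,319,133,.0)); print(R.from_rotvec(ctrl.get_state()["tool_rot"]).as_matrix().round(3))
E
```

```text
bolt [ 0.5776 -0.1375  0.069 ] [ 0.578 -0.135  0.069]
[ 0.5782 -0.1378  0.0665] [ 0.5789 -0.1377  0.0667]
btn [ 0.6446 -0.1288  0.085 ] [ 0.6445 -0.1277  0.085 ]
[ 0.6449 -0.129   0.0839] [ 0.6451 -0.1289  0.0839]
knob [ 0.4633 -0.0966  0.105 ] [ 0.4665 -0.0972  0.105 ]
[ 0.4633 -0.0965  0.1055] [ 0.4663 -0.0963  0.1058]
btn 0.0672375130039276 0.1192225451536526
knob 0.11953982632059423 2.806183115040918
0 [ 0.46594022 -0.09276069]
0.78 [ 0.46769408 -0.18398905]
post [ 0.62403748 -0.01244195  0.05      ] [ 0.60448861 -0.01200238  0.        ]
[[ 0.906  0.424 -0.001]
 [ 0.424 -0.906  0.002]
 [-0.    -0.002 -1.   ]]
```

Call:
{"api": "jog_arm", "payload": {
  "rows": "3.8 -3.6 0 0 0 0 -1;3.8 -3.6 0 0 0 0 -1;3.8 -3.6 0 0 0 0 -1;3.8 -3.6 0 0 0 0 -1;3.8 -3.6 0 0 0 0 -1",
  "force": 30
}}

```text
time: 0.72
position: [0.3716, -0.3433, 0.2222]
tool_rot: [-3.066, -0.682, 0.0]
ft_force: [0.9, -0.9, -0.6]
grip_width: 1.0
grip_force: 0.0
```

Call:
{"api": "jog_arm", "payload": {
  "rows": "3.8 -3.6 0 0 0 0 -1;3.8 -3.6 0 0 0 0 -1;3.8 -3.6 0 0 0 0 -1;3.8 -3.6 0 0 0 0 -1;3.8 -3.6 0 0 0 0 -1"
}}

```text
time: 1.35
position: [0.4672, -0.1, 0.2223]
tool_rot: [3.066, 0.682, -0.0]
ft_force: [0.9, -0.5, -1.0]
grip_width: 0.998
grip_force: 0.0
```

Call:
{"api": "jog_arm", "payload": {
  "rows": "0 0 0 0 0 0.16 -0.4;0 0 0 0 0 0.16 -0.4;0 0 0 0 0 0.16 -0.4;0 0 0 0 0 0.16 -0.4;0 0 0 0 0 0.15 -0.4"
}}

```text
time: 1.98
position: [0.4667, -0.1015, 0.2221]
tool_rot: [3.092, -0.558, -0.001]
ft_force: [0.8, 0.1, -0.2]
grip_width: 0.706
grip_force: 0.0
```

Call:
{"api": "jog_arm", "payload": {
  "rows": "-0.35 -0.45 3 0 0 0 -0.4;0 0 3 0 0 0 -0.4;0 0 3 0 0 0 -0.4;0 0 1 0 0 0 -0.4;0 0 0 0 0 0 -0.4"
}}

```text
time: 2.6
position: [0.465, -0.0961, 0.1223]
tool_rot: [-3.093, 0.55, 0.002]
ft_force: [-0.4, -0.3, 0.5]
grip_width: 0.699
grip_force: 0.0
```

```bash
python3 - <<'E'
from h import *
s=snap("side","s1"); t=snap("top","t1")
c=np.zeros((400,800,3),np.uint8)
c[:,:400]=cv2.resize(s["img"][120:220,240:340],(400,400)); c[:,400:]=cv2.resize(t["img"][110:210,310:410],(400,400)); cv2.imwrite("pics/c1.png",c)
p=ctrl.get_state()["position"]; print(p, proj(s,p),proj(t,p))
E
```

```text
[ 0.46617441 -0.09631862  0.12361964] [[309.60556822 173.31405315]] [[356.57865078 180.96674599]]
```

View pics/c1.png

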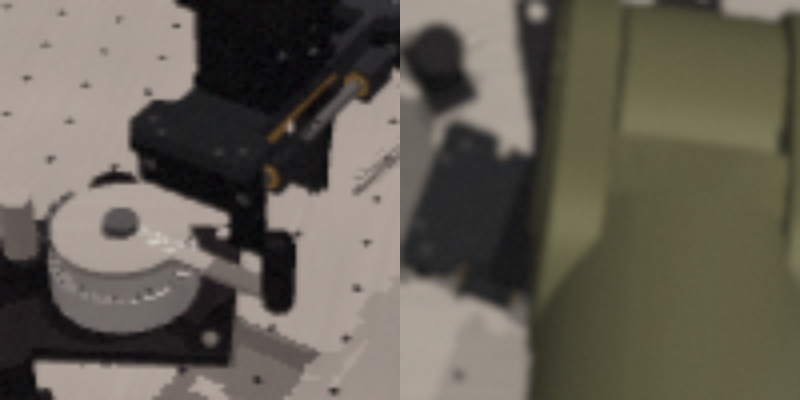

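The side picture shows the knob top at about (309.8,179), right under the projected TCP column (309.6), so the gripper is aligned. I'll descend and grip.

Call:
{"api": "jog_arm", "payload": {
  "rows": "0 0 2 0 0 0 -0.4;0 0 2 0 0 0 -0.4;0 0 1 0 0 0 -0.4;0 0 0 0 0 0 1;0 0 0 0 0 0 1",
  "force": 25
}}

```text
time: 3.32
position: [0.4662, -0.0963, 0.0735]
tool_rot: [3.093, -0.55, 0.003]
ft_force: [-0.5, -0.2, -0.5]
grip_width: 0.558
grip_force: 0.0
```

Call:
{"api": "jog_arm", "payload": {
  "rows": "0 0 0 0 0 0 1;0 0 0 0 0 0 1;0 0 0 0 0 0 1;0 0 0 0 0 0 1"
}}

```text
time: 3.82
position: [0.4656, -0.0958, 0.0728]
tool_rot: [-3.093, 0.55, -0.001]
ft_force: [0.2, 1.2, 1.6]
grip_width: 0.24
grip_force: 25.0
```

Call:
{"api": "jog_arm", "payload": {
  "rows": "0.06 1.2 0 0 0 -0.1 1;0.06 1.2 0 0 0 -0.1 1;0.06 1.2 0 0 0 -0.1 1;0.06 1.2 0 0 0 -0.1 1;0.06 1.2 0 0 0 -0.1 1"
}}

```text
time: 4.45
position: [0.4595, -0.1542, 0.0728]
tool_rot: [-3.131, -0.237, -0.0]
ft_force: [-0.4, 3.0, 2.4]
grip_width: 0.246
grip_force: 25.0
```

Call:
{"api": "jog_arm", "payload": {
  "rows": "0.06 1.2 0 0 0 -0.1 1;0.06 1.2 0 0 0 -0.1 1;0.06 1.2 0 0 0 -0.1 1;0.06 1.1 0 0 0 -0.1 1;0 0 0 0 0 0 1"
}}

```text
time: 5.08
position: [0.4752, -0.1988, 0.0727]
tool_rot: [-3.024, -0.847, 0.0]
ft_force: [-3.2, 3.5, 5.5]
grip_width: 0.242
grip_force: 25.0
```

```bash
python3 - <<'E'
from h import *
s=snap("side","s2"); p=ctrl.get_state(); print(p["position"],p["ft_force"],p["grip_force"])
v=p["position"][:2]-np.array([.578,-.136]); print(np.hypot(*v),np.arctan2(v[1],v[0])%(2*np.pi)-2.79)
cv2.imwrite("pics/c2.png",cv2.resize(s["img"][120:240,220:380],(800,600)))
E
```

```text
[ 0.47497195 -0.19860084  0.07271761] [-1.24239619  3.33462532  5.44719669] 25.000617862679064
0.12055555980107499 0.8975887313029358
```

View pics/c2.png

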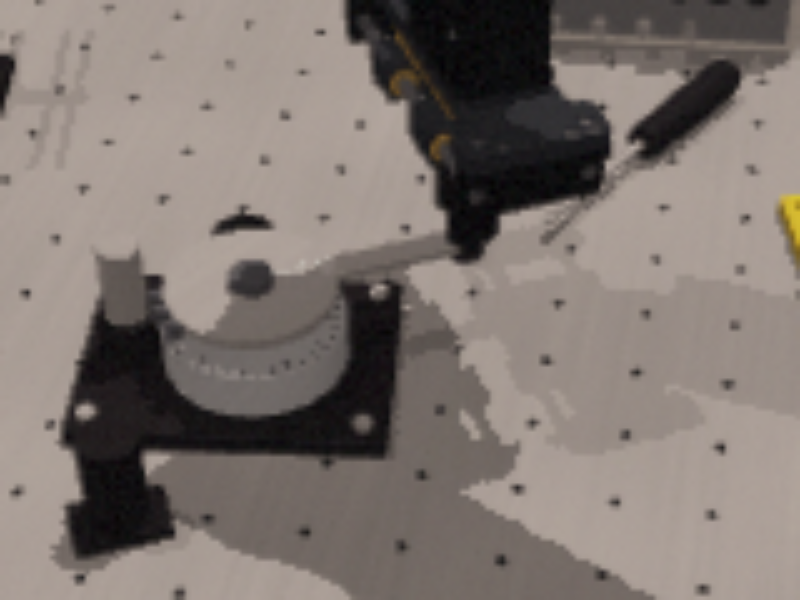

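The lever is at about 0.88 rad, past the last notch, with the handle in the fingers. Next I'll let go and lift.

Call:
{"api": "jog_arm", "payload": {
  "rows": "0 0 0 0 0 0 -0.2;0 0 0 0 0 0 -0.2;0 0 0 0 0 0 -0.2;0 0 0 0 0 0 -0.2"
}}

```text
time: 5.62
position: [0.475, -0.1991, 0.0722]
tool_rot: [3.024, 0.85, -0.0]
ft_force: [0.5, 1.5, 0.2]
grip_width: 0.57
grip_force: 0.8
```

Call:
{"api": "jog_arm", "payload": {
  "rows": "0 0 -2 0 0 0 -0.2;0 0 -3 0 0 0 -0.2;0 0 -4 0 0 0 -0.2;0 0 -3 0 0 0 -0.2;0 0 0 0 0 0 -0.2"
}}

```text
time: 6.25
position: [0.4765, -0.2017, 0.1952]
tool_rot: [3.019, 0.846, 0.005]
ft_force: [0.1, 0.4, -1.1]
grip_width: 0.602
grip_force: 0.0
```

```bash
python3 - <<'E'
from h import *
s=snap("side","s3"); t=snap("top","t3"); p=ctrl.get_state(); print(p["position"],p["tool_rot"],p["grip_width"])
c=np.zeros((400,800,3),np.uint8)
c[:,:400]=cv2.resize(s["img"][135:235,230:330],(400,400)); c[:,400:]=cv2.resize(t["img"][95:195,320:420],(400,400)); cv2.imwrite("pics/c3.png",c)
c=np.array([.578,-.136]); 
for q in(0,.26,.52,.78): a=2.79+q; P=[*(c+.12*np.array([np.cos(a),np.sin(a)])),.105]; print(q,((proj(s,P)-[230,135])*4).round())
E
```

```text
[ 0.47459387 -0.20045254  0.19213643] [ 3.02372677e+00  8.47499024e-01 -1.21113777e-03] 0.5962171121619112
0 [[319. 179.]]
0.26 [[339. 149.]]
0.52 [[346. 119.]]
0.78 [[340.  89.]]
```

View pics/c3.png

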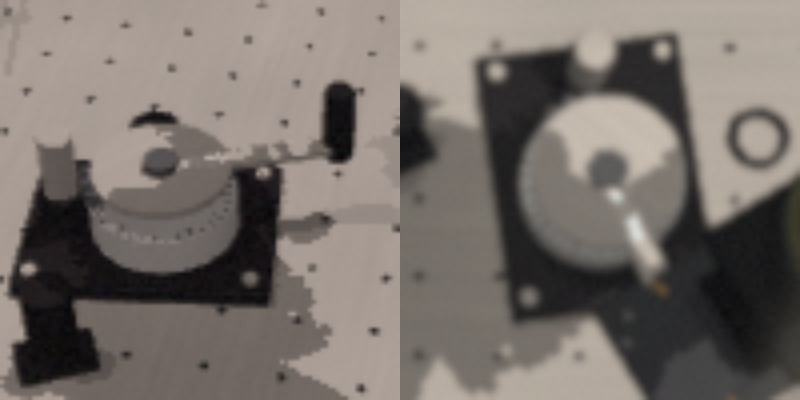

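The side picture shows the knob top at (340,88), exactly where the 0.78 notch should put it, so the ratchet holds. Now to the button.

Call:
{"api": "jog_arm", "payload": {
  "rows": "4.5 0.65 0 0 0 0 1;4.5 0.65 0 0 0 0 1;4.5 0.65 0 0 0 0 1;4.6 0.6 0 0 0 0 1;0 0 0 0 0 0 1"
}}

```text
time: 6.98
position: [0.6441, -0.1237, 0.1893]
tool_rot: [-3.019, -0.856, 0.003]
ft_force: [-0.4, -0.2, 0.1]
grip_width: 0.117
grip_force: 0.0
```

Call:
{"api": "jog_arm", "payload": {
  "rows": "0 0 3 0 0 0 1;0 0 3 0 0 0 1;0 0 2 0 0 0 1;0 0 0 0 0 0 1;0 0 0 0 0 0 1"
}}

```text
time: 7.6
position: [0.6434, -0.1271, 0.1135]
tool_rot: [3.024, 0.849, 0.002]
ft_force: [0.1, 0.3, 0.8]
grip_width: 0.011
grip_force: 0.0
```

```bash
python3 - <<'E'
from h import *
s=snap("side","s4"); t=snap("top","t4"); p=ctrl.get_state(); print(p["position"],p["grip_width"],p["ft_force"])
P=p["position"]
print(((proj(s,P)-[190,120])*5).round(),((proj(s,[.6447,-.1283,.085])-[190,120])*5).round())
cv2.imwrite("pics/c4.png",cv2.resize(s["img"][120:240,190:350],(800,600)))
E
```

```text
[ 0.64382811 -0.12699048  0.11408116] 0.004896120900925399 [ 0.08588582 -0.2838577   0.5544388 ]
[[263. 200.]] [[269. 243.]]
```

View pics/c4.png

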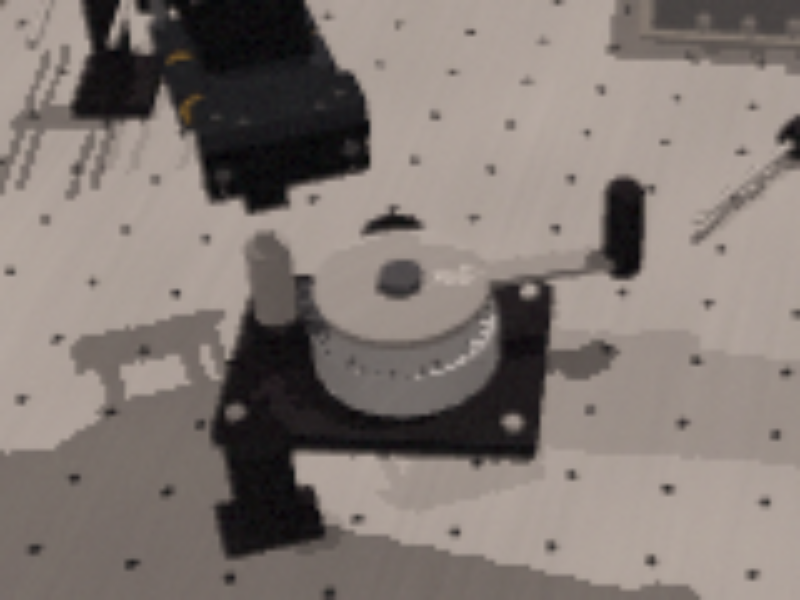

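The fingertips at (263,205) sit above the button top at (268,243), and the lever is still at its last notch. Pressing now.

Call:
{"api": "jog_arm", "payload": {
  "rows": "0 0 2.2 0 0 0 1;0 0 0.6 0 0 0 1;0 0 0.6 0 0 0 1;0 0 0 0 0 0 1;0 0 0 0 0 0 1"
}}

```text
time: 8.32
position: [0.6424, -0.1268, 0.0785]
tool_rot: [-3.024, -0.85, 0.002]
ft_force: [-2.6, -0.8, 4.4]
grip_width: 0.004
grip_force: 2.1
```

Call:
{"api": "jog_arm", "payload": {
  "rows": "0 0 0.1 0 0 0 1;0 0 0 0 0 0 1;0 0 0 0 0 0 1;0 0 0 0 0 0 1;0 0 0 0 0 0 1"
}}

```text
time: 8.95
position: [0.6426, -0.1268, 0.0784]
tool_rot: [3.024, 0.85, -0.001]
ft_force: [-4.1, 0.2, 8.2]
grip_width: 0.006
grip_force: 4.2
```

Call:
{"api": "jog_arm", "payload": {
  "rows": "0 0 0 0 0 0 1;0 0 0 0 0 0 1;0 0 0 0 0 0 1;0 0 0 0 0 0 1;0 0 0 0 0 0 1"
}}

```text
time: 9.57
position: [0.6426, -0.1268, 0.0783]
tool_rot: [3.024, 0.85, -0.001]
ft_force: [-3.5, 0.0, 8.2]
grip_width: 0.003
grip_force: 4.2
```

```bash
python3 - <<'E'
from h import *
s=snap("side","s5"); p=ctrl.get_state(); print(p["position"],p["ft_force"])
c=np.array([.578,-.136])
for q in(0,.26,.52,.78): a=2.79+q; P=[*(c+.12*np.array([np.cos(a),np.sin(a)])),.105]; print(q,((proj(s,P)-[190,120])*5).round())
cv2.imwrite("pics/c5.png",cv2.resize(s["img"][120:240,190:350],(800,600)))
E
```

```text
[ 0.64257474 -0.12678795  0.07835059] [-4.64059858  1.11712537  8.14645728]
0 [[599. 299.]]
0.26 [[624. 261.]]
0.52 [[632. 223.]]
0.78 [[625. 186.]]
```

View pics/c5.png

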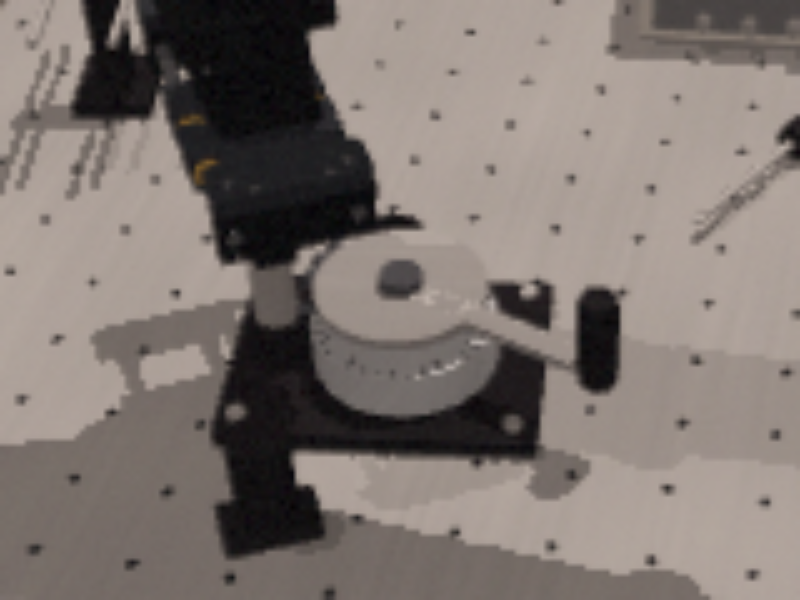

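The knob top is at (599,297), which matches off (599,299), so the lever is back at off. I'll lift straight up.

Call:
{"api": "jog_arm", "payload": {
  "rows": "0 0 -0.5 0 0 0 1;0 0 -1 0 0 0 1;0 0 -3 0 0 0 1;0 0 -4 0 0 0 1;0 0 -3 0 0 0 1"
}}

```text
time: 10.25
position: [0.6435, -0.1268, 0.1944]
tool_rot: [3.024, 0.85, 0.003]
ft_force: [0.1, -0.3, -0.1]
grip_width: 0.003
grip_force: 0.0
```

Call:
{"api": "jog_arm", "payload": {
  "rows": "0 0 0 0 0 0 1;0 0 0 0 0 0 1;0 0 0 0 0 0 1"
}}

```text
time: 10.62
position: [0.642, -0.1268, 0.1908]
tool_rot: [-3.023, -0.849, 0.004]
ft_force: [-0.4, 0.3, 0.3]
grip_width: 0.004
grip_force: 0.0
```

```bash
python3 - <<'E'
from h import *
s=snap("side","s6"); p=ctrl.get_state(); print(p["position"],p["ft_force"])
cv2.imwrite("pics/c6.png",cv2.resize(s["img"][120:240,190:350],(800,600)))
E
```

```text
[ 0.6421643  -0.12679386  0.19097108] [ 0.94734636 -0.41435098  0.36601798]
```

View pics/c6.png

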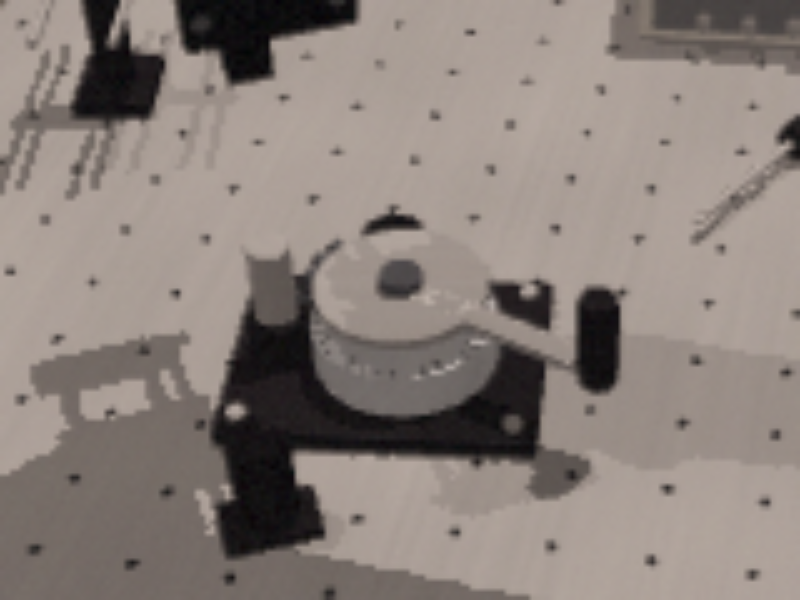

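The button is up at (268,243), the lever is at off with its knob at (599,297), and the gripper is clear.

```bash
python3 -c "
from bench import ticket; print(ticket.close_job())"
```

```text
the job is handed in; nothing more can be done
None
```

I swung the lever to its third notch, where the ratchet held it, then held the release button down until it sprang back to off and let the button up; I handed the job in at about 10.7 s of arm time, with the gripper clear and the shutter button untouched.

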